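Lay the cap plates on their post stubs for tacking

ROBOT

A 6-joint arm with a two-finger parallel gripper is mounted at the origin on the work surface. World frame = base frame: x ahead of the robot, y to its left, z up, the work surface at z = 0. Lengths are in m, angles in rad, forces in N, time in s.
With the tool pointing down it reaches from about 0.4 to 0.825 m from the base axis. Payload 7 kg.
Tool frame: the origin (TCP) lies midway between the tips of the shut fingers; the grasp point (between the pads) lies 19 mm behind it; z points along the fingers, y is the line along which they close (so a half turn about z gives the same grasp; the last joint's range is limited). The gripper opens to 88 mm and grips with 3 to 60 N. Pads are 19 mm wide; open, the fingers measure 130 mm over their backs; the gripper's body (78 mm by 193 mm) begins 47 mm behind the grasp point.
Start: joints at [-0.88, 0.359, 0.012, 0, -1.224, -0.288], TCP at [0.265, -0.621, 0.227] pointing down, gripper open.
Joint ranges: [-3.07, 3.07], [-1.43, 2.12], [-1.02, 1.25], [-3.03, 1.67], [-3.05, -0], [-3.03, 3.03]. Speed limits (rad/s): [2.39, 2.39, 3.01, 3.14, 3.14, 3.14].

INTERFACE

Orientations are given as [roll, pitch, yaw] about the fixed x, y, z axes, in that order (R = Rz(yaw) Ry(pitch) Rx(roll)).
In Python, from station import get_state, grab_frame, calibration, job_done, boxes_of, regions_of, spot_point gives the robot as it stands. The module is installed in compiled form; this text tells all that it offers.
- The arm moves only by the tool arm_command, never from a script. Its argument "commands" is a list of rows, each an object of numbers: "tx", "ty", "tz": the shift along the tool's x, y, z each as a share of 25 cm, from -1 to 1; "twist": the turn about the tool's z as a share of 180 degrees, from -1 to 1. A call has exactly 8 rows; each row is the pose to reach, as a shift and turn from the pose commanded when the call began, along the tool's axes at that moment, turning the shorter way round; what a row does not reach only later rows make up. A row lasts 1/12 s, in which the tool goes at most 41.7 mm and 7.16 degrees, less where a joint would pass 70% of its speed; a pose out of reach is approached as far as the arm can. A call with a number of a shift or a turn outside -1 to 1 is refused whole. A call with a gripper value outside its range is refused whole. "claw" is the opening, from 0 (shut) to 1 (fully open), set as the call begins (left out, the last holds). The fingers move at their own pace and stop on an object; "grip_force" is the grip in N (left out, the last holds). Time passes only in rows, so rows that repeat a pose let the fingers close, or fill a call up. It gives the time, the measured TCP pose, the force, the opening and the grip force at its end, in the units of the state.
- get_state(): the state, without advancing time (a new reading comes with each control period).
- grab_frame(name): name is "side" or "top"; returns the picture (384x512x3 uint8, red, green, blue); there is no depth.
- calibration(name): a dict with "camera_matrix" (3x3 intrinsics, pixels), "extrinsics" (4x4, takes a point from camera to world coordinates). Camera axes: x right, y down, z forward; pixel columns grow to the right and rows downward; lengths in m; the calibration is good to about 2 mm. A picture is of the moment at which its call begins. calibration takes no time and is no camera call.
- job_done(): hands the job in; it is judged then, once.
Trained networks look in the newest picture that a camera, given by its name, has taken for a name from the list of things; names that differ only in an ending like _2 or _b are one class to them, and where a whole thing is asked for, a point or a joint stands for the part that bears it (a point fixed in the world has none). Each returns a list of dicts, best first, with "score" (0 to 1); they miss things now and then, are a little off and sometimes report something else, mostly with a low value. They report only what shows in the picture. A call takes as long as a camera call.
- boxes_of(query, camera): "rect" ([left, top, right, bottom] in pixels, round what is visible of it).
- regions_of(query, camera): "region" (384x512 bool, what is visible of it) and "rect" ([left, top, right, bottom] in pixels, round what is visible of it).
- spot_point(query, camera): "uv" ([column, row] in pixels: a listed point, or the origin of a listed thing).
The state is a dict: "t": time; "q": joint angles; "qd": joint speeds; "joint_efforts": joint torques, N m; "eef_pos": TCP position; "ee_rot": TCP orientation; "force": force on the tool from outside, world axes, zero at the start; "moment": the same for the moment, N m; "width": finger opening in m; "gripper_force": force on a finger pad.
Only numpy, scipy, OpenCV 4.12 (cv2) and the standard library are available. Lean on these libraries where they do the work, as an engineer would, in place of code of your own. Each camera call takes 0.05 s, during which the arm holds its last target. There are 200 camera calls.

TASK

The cap plates for the four steel post stubs bolted to the bench lie in a pile on the timber offcut. Working from the top of the pile down, lay each plate flat on the open end of the post whose section it matches in shape and size (small square, round, large square, rectangle), centred and lined up with the tube so that it overhangs evenly all round, ready to be tack-welded. Let no plate fall on the bench, and leave the spray can and the G-clamp where they are.

Things in the scene. Friction and masses are not known exactly. Their poses are not given: they have to be found in the camera images.
- cap_small: Small square cap plate, 36 x 36 x 12 mm, bright bare metal (nearly white), about 0.12 kg. Starts on top of the pile. Its origin is the centre of its underside, z up. x and y are parallel to its sides. The pile lies on a fixed timber offcut 130 x 90 mm and 45 mm high, so from the top down the plates' undersides start exactly 81, 69, 57 and 45 mm above the bench; each lies loose on the one below, a few mm off-centre and a little twisted. The bench (dark brown) is at z = 0.
- cap_round: Round cap plate, diameter 50 mm, 12 mm thick, red-oxide primer, about 0.19 kg. Second from the top of the pile. Its origin is the centre of its underside, z up.
- cap_square: Large square cap plate, 60 x 60 x 12 mm, black mill scale, about 0.34 kg. Third from the top of the pile. Its origin is the centre of its underside, z up. x and y are parallel to its sides.
- cap_rect: Rectangular cap plate, 100 x 60 x 12 mm, pale galvanised grey, about 0.56 kg. Bottom of the pile, on the timber. Its origin is the centre of its underside, z up. x runs along the 100 mm side, y along the 60 mm side.
- post_small: Light grey post stub of 20 x 20 mm square tube (2 mm wall) on a base plate 85 x 85 x 10 mm (darker grey), bolted to the bench; takes the small square cap plate. Its origin is the centre of the underside of its base plate, on the bench; z points up, the tube stands on that axis and its open upper end is 90 mm above the bench. x and y are parallel to the tube's sides.
- post_round: Light grey post stub of round tube, outside diameter 33.7 mm (3 mm wall), on a base plate 85 x 85 x 10 mm (darker grey), bolted to the bench; takes the round cap plate. Its origin is the centre of the underside of its base plate, on the bench; z points up, the tube stands on that axis and its open upper end is 90 mm above the bench.
- post_square: Light grey post stub of 40 x 40 mm square tube (3 mm wall) on a base plate 85 x 85 x 10 mm (darker grey), bolted to the bench; takes the large square cap plate. Its origin is the centre of the underside of its base plate, on the bench; z points up, the tube stands on that axis and its open upper end is 90 mm above the bench. x and y are parallel to the tube's sides.
- post_rect: Light grey post stub of 80 x 40 mm rectangular tube (4 mm wall) on a base plate 120 x 80 x 10 mm (darker grey), bolted to the bench; takes the rectangular cap plate. Its origin is the centre of the underside of its base plate, on the bench; z points up, the tube stands on that axis and its open upper end is 90 mm above the bench. x runs along the tube's 80 mm side, y along its 40 mm side.
- can: Bystander: yellow spray can with a blue band and a red cap, diameter 65 mm, 175 mm tall, standing loose on the bench at one side of the work. Its origin is the centre of its underside, z up.
- clamp: Bystander: blue G-clamp with a steel screw, lying loose on the bench at one side of the work, about 155 x 130 mm and 22 mm high. Its origin is at the middle of its frame, on the bench; x along its screw, z up.

How it is judged:
By the outcome, as a careful person would: the job done as asked, in the order asked, and still so for the second after the job is handed in, with the robot touching nothing.
It also fails if it takes over 104 s, if anything falls off the work surface, if the arm or the gripper's body presses on something with over 40 N, if the wrist force passes 120 N, or if a joint passes its speed limit or range.

## Working session

There is one attempt and no reset: what is moved stays moved. The work goes in short steps, Python scripts to look and compute and a tool call to move; the robot and the scene stay as the last step left them, time stands still between calls to the robot, and variables do not carry over. Pictures are saved under pics/ and viewed, at most 14 in all, crops included, and the job is handed in when it is done.

Besides the shell and the picture viewer there is one more tool, called after ">>>" by a JSON object that holds its "name" and its "arguments". arm_command: Moves the arm, as the interface text tells. Shift numbers are shares of 25 cm and turn numbers shares of 180 degrees, none past 1 either way. Its arguments: {"type":"object","properties":{"commands":{"type":"array"},"claw":{"type":"number"},"grip_force":{"type":"number"}},"required":["commands"]}

```bash
mkdir -p pics; python3 - <<'E'
from station import *
import cv2,numpy as np
s=get_state();print(s)
for n in("side","top"):
    f=grab_frame(n);cv2.imwrite(f"pics/{n}0.png",f[:,:,::-1]);c=calibration(n);print(n,c)
    for q in["cap_small","cap_round","cap_square","cap_rect","post_small","post_round","post_square","post_rect","can","clamp"]:
        print(q,[(round(d['score'],2),np.round(d['rect']).tolist(),int(d['region'].sum())) for d in regions_of(q,n)][:2])
E
```

```text
{'t': 0.0, 'q': array([-8.79885802e-01,  3.59383596e-01,  1.10467066e-02, -3.48145663e-04,
       -1.22408095e+00, -2.88112335e-01]), 'qd': array([-0.00066008,  0.00131644, -0.00046051,  0.00052315, -0.00015216,
       -0.00011841]), 'joint_efforts': array([ 4.52547274e-04, -5.82719135e+01,  2.93052649e+01,  6.99710011e+00,
        6.86355546e-03, -1.64143175e-04]), 'eef_pos': array([ 0.26438565, -0.62053511,  0.22561988]), 'ee_rot': array([ 3.13994498e+00, -1.46997986e-04, -2.73891291e+00]), 'force': array([-0.89034972, -0.6949104 ,  0.10459724]), 'moment': array([-0.01067549, -0.01444423,  0.0033325 ]), 'gripper_force': 0.0, 'width': 0.08802641230049163}
side {'camera_matrix': array([[496.49881776,   0.        , 252.97640403],
       [  0.        , 496.49881776, 193.21088467],
       [  0.        ,   0.        ,   1.        ]]), 'extrinsics': array([[ 0.99837679, -0.03560745,  0.04445109,  0.4703477 ],
       [-0.05673853, -0.689683  ,  0.7218851 , -1.13692366],
       [ 0.00495267, -0.72323542, -0.69058381,  1.14426571],
       [ 0.        ,  0.        ,  0.        ,  1.        ]]
[... 857 characters left out ...]
 1.14243158],
       [ 0.        ,  0.        ,  0.        ,  1.        ]])}
cap_small [(0.71, [307.0, 139.0, 329.0, 161.0], 232)]
cap_round [(0.4, [307.0, 148.0, 330.0, 164.0], 73)]
cap_square [(0.79, [303.0, 140.0, 334.0, 164.0], 337)]
cap_rect [(0.84, [305.0, 133.0, 336.0, 175.0], 402)]
post_small [(0.67, [234.0, 205.0, 272.0, 242.0], 1072)]
post_round [(0.85, [358.0, 205.0, 392.0, 240.0], 1171), (0.37, [308.0, 143.0, 329.0, 161.0], 230)]
post_square [(0.55, [179.0, 127.0, 217.0, 163.0], 1094)]
post_rect [(0.56, [124.0, 228.0, 172.0, 264.0], 1575)]
can [(0.43, [233.0, 202.0, 274.0, 245.0], 1170), (0.32, [304.0, 130.0, 336.0, 176.0], 393)]
clamp [(0.82, [377.0, 119.0, 429.0, 205.0], 1435)]
```

```bash
python3 - <<'E'
import cv2
t=cv2.imread("pics/top0.png");cv2.imwrite("pics/top0b.png",cv2.resize(t[90:290,100:440],None,fx=2.35,fy=2.35,interpolation=cv2.INTER_CUBIC))
t=cv2.imread("pics/side0.png");cv2.imwrite("pics/side0b.png",cv2.resize(t[80:340,130:450],None,fx=2.3,fy=2.3,interpolation=cv2.INTER_CUBIC))
E
```

```text
(no output)
```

View pics/top0b.png

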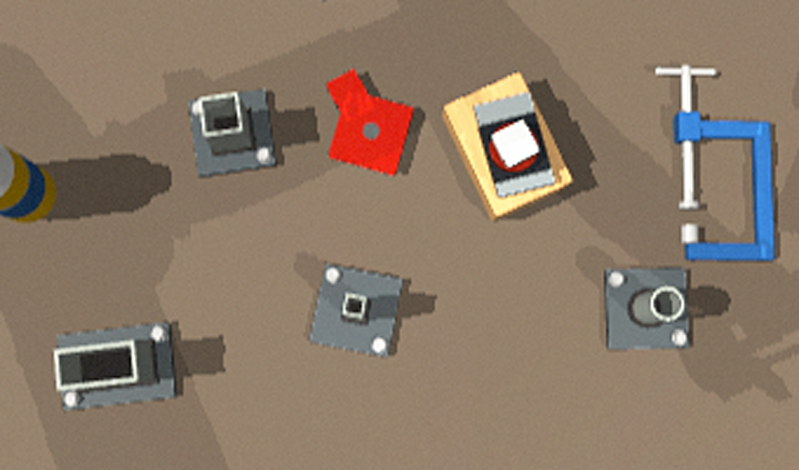

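View pics/side0b.png

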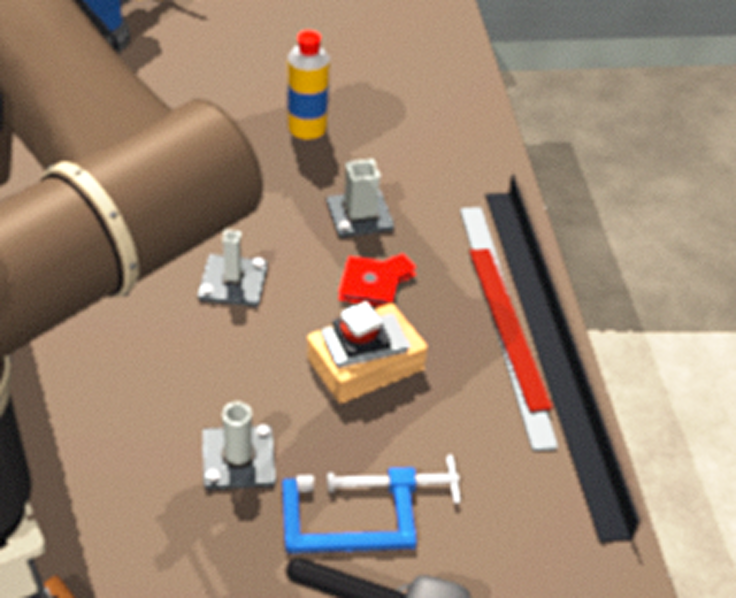

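The top view shows the pile at about (318,152) px. The posts are: small (251,220), round (384,219), square (194,138) and rect (141,246). The can is far left and the clamp at right. A red bracket and some tools lie flat on the bench. The side view shows everything except post_rect, which the arm hides.

```bash
cat > h.py <<'E'
import numpy as np,cv2
from station import *
C={n:calibration(n) for n in("side","top")}
def w(n,uv,z):
    c=C[n];E=c["extrinsics"];d=E[:3,:3]@np.linalg.solve(c["camera_matrix"],[uv[0],uv[1],1.]);o=E[:3,3]
    return o+d*(z-o[2])/d[2]
def px(n,p):
    c=C[n];E=c["extrinsics"];q=E[:3,:3].T@(np.asarray(p,float)-E[:3,3]);q=c["camera_matrix"]@q;return q[:2]/q[2]
def tri(ut,us):
    A=[];b=[]
    for n,uv in(("top",ut),("side",us)):
        E=C[n]["extrinsics"];d=E[:3,:3]@np.linalg.solve(C[n]["camera_matrix"],[uv[0],uv[1],1.]);d/=np.linalg.norm(d)
        P=np.eye(3)-np.outer(d,d);A.append(P);b.append(P@E[:3,3])
    return np.linalg.lstsq(np.vstack(A),np.hstack(b),rcond=None)[0]
def shot(n):
    f=grab_frame(n)
    for _ in range(1): f=(f.astype(float)+grab_frame(n))/2
    return np.clip(f,0,255).astype(np.uint8)
def big(f,r,k=8):
    l,t,rr,b=r;return cv2.resize(f[t:b,l:rr],None,fx=k,fy=k,interpolation=cv2.INTER_CUBIC)
def blob(mask,r,k=8,mode="all"):
    """largest blob in upscaled mask -> convex hull contour in pixels"""
    cs,_=cv2.findContours(mask.astype(np.uint8),cv2.RETR_EXTERNAL,cv2.CHAIN_APPROX_NONE)
    c=max(cs,key=cv2.contourArea)[:,0].astype(float)
    return (c+.5)/k-.5+np.array(r[:2])
def wrect(n,c,z):
    """minAreaRect of contour pushed to world plane: centre, sizes, yaw deg"""
    p=np.array([w(n,u,z)[:2] for u in c],np.float32)*1000
    (x,y),(a,b),t=cv2.minAreaRect(p)
    if a<b:a,b,t=b,a,t+90
    return np.round([x,y,a,b,t%180],1)
E
python3 - <<'E'
from h import *
f=shot("top")
R={"small":(240,207,262,232),"round":(370,204,396,236),"square":(178,122,212,156),"rect":(118,228,164,260)}
for k,r in R.items():
    b=big(f,r).astype(int);g=b.min(2)
    m=g>165
    c=blob(m,r);print(k,"max",g.max(),wrect("top",c,.09))
r=(300,125,345,185);b=big(f,r).astype(int)
m=b.min(2)>170;print("cap_small",wrect("top",blob(m,r),.093))
m=(b[:,:,0]>90)&(b[:,:,1]<70);c=blob(m,r);print("red",wrect("top",c,.081))
m=(b.max(2)<60);print("black",wrect("top",cv2.convexHull(blob(m,r).astype(np.float32))[:,0],.069))
hsv=cv2.cvtColor(b.clip(0,255).astype(np.uint8),cv2.COLOR_RGB2HSV);m=((hsv[:,:,1]<60)&(b.max(2)>110))
print("grey",wrect("top",cv2.convexHull(blob(m,r).astype(np.float32))[:,0],.057))
for q in["cap_small","cap_round","post_small","post_round","post_square"]:
    a=spot_point(q,"top");grab_frame("side");s=spot_point(q,"side");grab_frame("top")
    if a and s:print(q,tri(a[0]["uv"],s[0]["uv"]),a[0]["score"],s[0]["score"])
E
```

```text
small max 244 [468.3  18.5  22.3  21.4 170. ]
round max 255 [ 467.  -289.3   33.5   33.3  133.3]
square max 255 [662.6 155.8  47.9  41.2  98.8]
rect max 255 [411.1 273.9  80.4  42.7  96.6]
cap_small [ 628.6 -144.2   37.9   37.5  116.2]
red [ 615.7 -139.9   49.1   26.3   72.4]
black [ 629.6 -146.4   59.6   59.4  104.5]
grey [ 636.6 -148.7   40.6   40.1  116.7]
cap_small [ 0.63068073 -0.13435551  0.07765677] 0.52 0.59
cap_round [ 0.62919658 -0.14194665  0.06935311] 0.53 0.53
post_small [0.46319298 0.01151971 0.02682466] 0.75 0.64
post_square [0.66489379 0.14625268 0.00408556] 0.9 0.97
```

```bash
python3 - <<'E'
from h import *
f=shot("top");s=shot("side")
R={"small":(240,207,262,232),"round":(370,204,396,236),"square":(178,122,212,156),"rect":(118,228,164,260)}
for k,r in R.items():
    g=big(f,r).min(2)
    for t in(140,185,200,215): print(k,t,wrect("top",blob(g>t,r),.09))
r=(300,125,345,185);b=big(f,r).min(2)
for t in(150,200):print("cap",t,wrect("top",blob(b>t,r),.093))
tiles=[big(f,R["square"]),big(f,R["small"]),big(f,(300,125,345,165))]
S={"sq":(268,145,305,185),"sm":(215,175,250,212),"ro":(220,248,252,285),"pile":(262,205,314,245)}
tiles+= [big(s,v,7) for v in S.values()]
H=max(t.shape[0] for t in tiles)
def row(ts):
    H=max(t.shape[0] for t in ts);return np.hstack([cv2.copyMakeBorder(t,0,H-t.shape[0],0,4,0) for t in ts])
a,c=row(tiles[:3]),row(tiles[3:]);W=max(a.shape[1],c.shape[1])
im=np.vstack([cv2.copyMakeBorder(x,0,4,0,W-x.shape[1],0) for x in(a,c)]);print(im.shape)
q=min(1,800/im.shape[1],600/im.shape[0]);cv2.imwrite("pics/t.png",cv2.resize(im,None,fx=q,fy=q)[:,:,::-1])
p=np.array
# side view rim check: predicted rim centre pixel
for n,P in dict(small=(.4683,.0185,.09),round=(.467,-.2893,.09),square=(.6626,.1558,.09),cap=(.6286,-.1442,.093)).items():print(n,px("side",P))
for n,v in S.items():
    g=big(s,v).min(2);
    for t in (150,180,200):
        if (g>t).sum()>50:
            c=blob(g>t,v);print(n,t,c.min(0),c.max(0))
E
```

```text
small 140 [468.3  18.5  23.7  22.3 169.2]
small 185 [495.   38.7   8.7   7.3  89.4]
small 200 [495.5  38.8   8.5   6.4  89.4]
small 215 [496.1  39.1   7.9   5.3  89.4]
round 140 [ 467.  -289.    34.8   34.4  130. ]
round 185 [ 467.7 -289.6   32.5   31.7   88. ]
round 200 [ 467.8 -289.6   31.9   30.6   88.1]
round 215 [ 433.7 -301.8   10.7    8.1  174.8]
square 140 [662.6 155.8  48.9  42.4  98.4]
square 185 [660.6 168.9  40.2  20.4   8.7]
square 200 [673.9 172.4  20.6  11.4 150.8]
square 215 [671.7 175.5  12.5   8.6   2.1]
rect 140 [407.1 273.4  81.2  52.2  96.5]
rect 185 [411.5 274.   79.7  40.7  96.6]
rect 200 [411.4 273.8  79.2  39.7  96.2]
rect 215 [408.8 297.7  38.5  30.8   6.2]
cap 150 [ 628.6 -144.1   38.3   37.9  116.2]
cap 200 [ 628.7 -144.3   37.1   37.   116.2]
(608, 1108, 3)
small [229.82961688 182.30198916]
round [231.98072507 259.17737406]
square [286.68628277 152.79264013]
cap [286.01452692 217.18997154]
sq 150 [279.8125 148.0625] [295.5625 165.5625]
sq 180 [280.4375 148.5625] [294.8125 157.9375]
sq 200 [276.9375 175.1875] [281.3125 178.4375]
sm 150 [215.1875 178.9375] [234.9375 209.5625]
sm 180 [215.6875 190.1875] [227.8125 209.1875]
sm 200 [215.9375 190.6875] [227.3125 208.9375]
ro 150 [219.5625 253.4375] [239.4375 284.4375]
ro 180 [219.5625 266.0625] [227.9375 284.4375]
ro 200 [219.5625 266.6875] [227.3125 284.4375]
pile 150 [277.4375 210.5625] [313.4375 232.0625]
pile 180 [277.8125 210.8125] [308.9375 231.5625]
pile 200 [277.9375 210.9375] [308.1875 231.4375]
```

View pics/t.png

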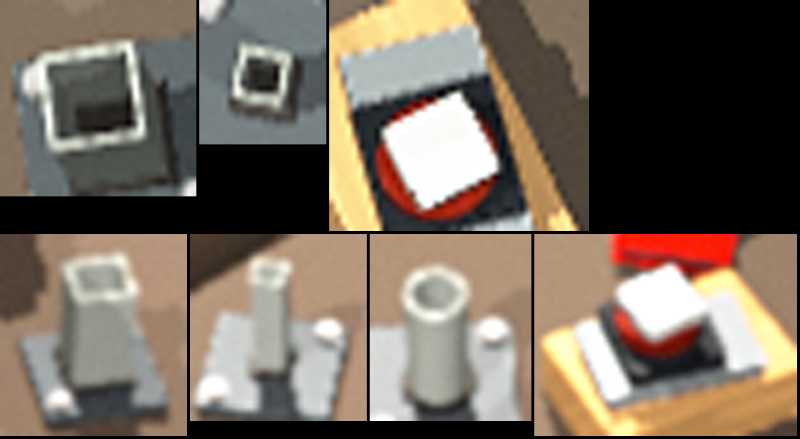

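The side crops agree with the predicted rim positions to within about 1 px. The bolt touching the square post's rim biased its box, so I corrected its centre to (663.1,152.6). Next, move to the pile.

```bash
cat >> h.py <<'E'
def plan(x,y,z,yaw):
    """from the measured pose to target (mm, deg): shares for a call"""
    s=get_state();p=s["eef_pos"]*1000;a=s["ee_rot"][2]
    d=np.array([x,y,z])-p
    t=np.array([np.cos(a)*d[0]+np.sin(a)*d[1],np.sin(a)*d[0]-np.cos(a)*d[1],-d[2]])/250
    tw=-((yaw-np.degrees(a)+180)%360-180)/180
    print("t",round(s["t"],2),"at",np.round(p,1),round(np.degrees(a),2),"F",np.round(s["force"],1),"w",round(s["width"]*1000,1),"-> tx,ty,tz,twist",np.round(t,4),round(tw,4))
E
python3 -c "
from h import *
print(tri(px('top',(.6631,.1526,.09)),(287.6,153.25)))
plan(628.6,-144.2,140,-153.8)"
```

```text
[0.6642431  0.15269353 0.0900966 ]
t 2.4 at [ 264.6 -621.   226.6] -156.92 F [ 0.5  0.1 -0. ] w 87.6 -> tx,ty,tz,twist [-2.087   1.1838  0.3463] -0.0174
```

>>> {"name": "arm_command", "arguments": {"commands": [{"tx":-0.7,"ty":0.39},{"tx":-0.7,"ty":0.39},{"tx":-0.7,"ty":0.39},{"tx":-0.7,"ty":0.39},{"tx":-0.7,"ty":0.39},{"tx":-0.7,"ty":0.39},{"tx":-0.7,"ty":0.39},{"tx":-0.7,"ty":0.39}], "claw": 0.75, "grip_force": 30}}

```text
invalid input
```

>>> {"name": "arm_command", "arguments": {"commands": [{"tx":-0.7,"ty":0.39},{"tx":-0.7,"ty":0.39},{"tx":-0.7,"ty":0.39},{"tx":-0.7,"ty":0.39},{"tx":-0.7,"ty":0.39},{"tx":-0.7,"ty":0.39},{"tx":-0.7,"ty":0.39},{"tx":-0.7,"ty":0.39}]}}

```text
invalid input
```

>>> {"name": "arm_command", "arguments": {"commands": [{"tx":-0.687,"ty":0.4,"tz":0.3,"twist":-0.017},{"tx":-0.687,"ty":0.4,"tz":0.3,"twist":-0.017},{"tx":-0.687,"ty":0.4,"tz":0.3,"twist":-0.017},{"tx":-0.687,"ty":0.4,"tz":0.3,"twist":-0.017},{"tx":-0.687,"ty":0.4,"tz":0.3,"twist":-0.017},{"tx":-0.687,"ty":0.4,"tz":0.3,"twist":-0.017},{"tx":-0.687,"ty":0.4,"tz":0.3,"twist":-0.017},{"tx":-0.687,"ty":0.4,"tz":0.3,"twist":-0.017}]}}

```text
t: 3.07
eef_pos: [0.3838, -0.4616, 0.1519]
ee_rot: [-3.141, -0.0, -2.684]
force: [-0.1, -0.4, -0.2]
width: 0.0876
gripper_force: 0.0
```

```bash
python3 -c "
from h import *
plan(628.6,-144.2,84,-153.8)"
```

```text
t 3.07 at [ 383.8 -461.6  151.9] -153.77 F [-0.1 -0.4 -0.2] w 87.6 -> tx,ty,tz,twist [-1.4394  0.7063  0.2716] 0.0002
```

>>> {"name": "arm_command", "arguments": {"commands": [{"tx":-0.72,"ty":0.353,"tz":0,"twist":0},{"tx":-0.72,"ty":0.353,"tz":0,"twist":0},{"tx":-0.72,"ty":0.353,"tz":0,"twist":0},{"tx":-0.72,"ty":0.353,"tz":0,"twist":0},{"tx":-0.72,"ty":0.353,"tz":0,"twist":0},{"tx":-0.72,"ty":0.353,"tz":0,"twist":0},{"tx":-0.72,"ty":0.353,"tz":0,"twist":0},{"tx":-0.72,"ty":0.353,"tz":0,"twist":0}], "claw": 0.75, "grip_force": 30}}

```text
t: 3.73
eef_pos: [0.5059, -0.3041, 0.1519]
ee_rot: [-3.141, 0.0, -2.686]
force: [0.3, -1.0, -0.0]
width: 0.0657
gripper_force: 0.0
```

>>> {"name": "arm_command", "arguments": {"commands": [{"tx":-0.72,"ty":0.353,"tz":0.1,"twist":0},{"tx":-0.72,"ty":0.353,"tz":0.1,"twist":0},{"tx":-0.72,"ty":0.353,"tz":0.1,"twist":0},{"tx":-0.72,"ty":0.353,"tz":0.1,"twist":0},{"tx":-0.72,"ty":0.353,"tz":0.1,"twist":0},{"tx":-0.72,"ty":0.353,"tz":0.1,"twist":0},{"tx":-0.72,"ty":0.353,"tz":0.1,"twist":0},{"tx":-0.72,"ty":0.353,"tz":0.1,"twist":0}]}}

```text
t: 4.4
eef_pos: [0.6282, -0.1461, 0.1264]
ee_rot: [3.141, -0.001, -2.687]
force: [0.2, 0.1, -0.7]
width: 0.0658
gripper_force: 0.0
```

```bash
python3 -c "
from h import *
plan(628.6,-144.2,84,-153.8)
f=grab_frame('top');cv2.imwrite('pics/a.png',big(f,(260,90,380,215),5)[:,:,::-1])"
```

```text
t 4.4 at [ 628.2 -146.1  126.4] -153.95 F [ 0.2  0.1 -0.7] w 65.8 -> tx,ty,tz,twist [-0.0047  0.0063  0.1697] -0.0008
```

View pics/a.png

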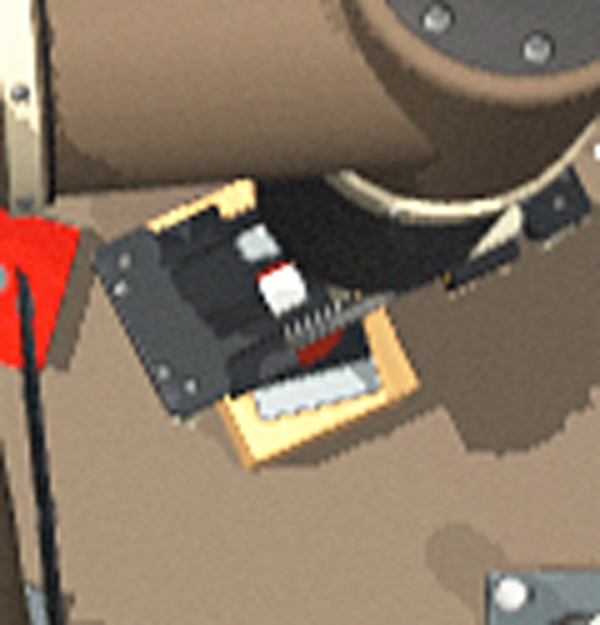

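The picture shows the fingers straddling the white plate; the arm hides the rest. Next, descend and close.

>>> {"name": "arm_command", "arguments": {"commands": [{"tx":-0.005,"ty":0.006,"tz":0.05,"twist":0},{"tx":-0.005,"ty":0.006,"tz":0.1,"twist":0},{"tx":-0.005,"ty":0.006,"tz":0.14,"twist":0},{"tx":-0.005,"ty":0.006,"tz":0.16,"twist":0},{"tx":-0.005,"ty":0.006,"tz":0.17,"twist":0},{"tx":-0.005,"ty":0.006,"tz":0.17,"twist":0},{"tx":-0.005,"ty":0.006,"tz":0.17,"twist":0},{"tx":-0.005,"ty":0.006,"tz":0.17,"twist":0}]}}

```text
t: 5.12
eef_pos: [0.6297, -0.1428, 0.0847]
ee_rot: [-3.141, 0.001, -2.685]
force: [0.1, -0.6, -0.3]
width: 0.0656
gripper_force: 0.0
```

>>> {"name": "arm_command", "arguments": {"commands": [{"tx":0,"ty":0,"tz":0,"twist":0},{"tx":0,"ty":0,"tz":0,"twist":0},{"tx":0,"ty":0,"tz":0,"twist":0},{"tx":0,"ty":0,"tz":0,"twist":0},{"tx":0,"ty":0,"tz":0,"twist":0},{"tx":0,"ty":0,"tz":0,"twist":0},{"tx":0,"ty":0,"tz":0,"twist":0},{"tx":0,"ty":0,"tz":0,"twist":0}], "claw": 0}}

```text
t: 5.78
eef_pos: [0.6293, -0.1427, 0.0842]
ee_rot: [-3.142, 0.0, -2.685]
force: [0.4, -0.4, 1.7]
width: 0.0354
gripper_force: 30.0
```

>>> {"name": "arm_command", "arguments": {"commands": [{"tx":0,"ty":0,"tz":-0.02,"twist":0},{"tx":0,"ty":0,"tz":-0.06,"twist":0},{"tx":0,"ty":0,"tz":-0.12,"twist":0},{"tx":0,"ty":0,"tz":-0.18,"twist":0},{"tx":0,"ty":0,"tz":-0.23,"twist":0},{"tx":0,"ty":0,"tz":-0.25,"twist":0},{"tx":0,"ty":0,"tz":-0.25,"twist":0},{"tx":0,"ty":0,"tz":-0.25,"twist":0}]}}

```text
t: 6.45
eef_pos: [0.6291, -0.1426, 0.1467]
ee_rot: [3.141, 0.0, -2.686]
force: [-0.1, 0.2, -1.8]
width: 0.0357
gripper_force: 30.0
```

```bash
python3 -c "
from h import *
plan(469.6,18.3,140,170)"
```

```text
t 6.45 at [ 629.1 -142.6  146.7] -153.87 F [-0.1  0.2 -1.8] w 35.7 -> tx,ty,tz,twist [0.2894 0.8588 0.0267] 0.2007
```

>>> {"name": "arm_command", "arguments": {"commands": [{"tx":0.02,"ty":0.06,"tz":0,"twist":0.02},{"tx":0.06,"ty":0.18,"tz":0,"twist":0.05},{"tx":0.11,"ty":0.33,"tz":0,"twist":0.08},{"tx":0.165,"ty":0.49,"tz":0,"twist":0.12},{"tx":0.21,"ty":0.63,"tz":0,"twist":0.15},{"tx":0.25,"ty":0.75,"tz":0.02,"twist":0.18},{"tx":0.28,"ty":0.83,"tz":0.027,"twist":0.2},{"tx":0.289,"ty":0.859,"tz":0.027,"twist":0.2}]}}

```text
t: 7.12
eef_pos: [0.4666, 0.0193, 0.1388]
ee_rot: [-3.141, -0.002, 2.967]
force: [0.0, -0.5, -0.2]
width: 0.0354
gripper_force: 30.0
```

```bash
python3 -c "
from h import *
plan(469.6,18.3,94,170)"
```

```text
t 7.12 at [466.6  19.3 138.8] 169.99 F [ 0.  -0.5 -0.2] w 35.4 -> tx,ty,tz,twist [-0.0123 -0.0018  0.1791] -0.0
```

>>> {"name": "arm_command", "arguments": {"commands": [{"tx":-0.012,"ty":-0.002,"tz":0.04,"twist":0},{"tx":-0.012,"ty":-0.002,"tz":0.08,"twist":0},{"tx":-0.012,"ty":-0.002,"tz":0.12,"twist":0},{"tx":-0.012,"ty":-0.002,"tz":0.15,"twist":0},{"tx":-0.012,"ty":-0.002,"tz":0.17,"twist":0},{"tx":-0.012,"ty":-0.002,"tz":0.172,"twist":0},{"tx":-0.012,"ty":-0.002,"tz":0.172,"twist":0},{"tx":-0.012,"ty":-0.002,"tz":0.172,"twist":0}]}}

```text
t: 7.78
eef_pos: [0.473, 0.0171, 0.0969]
ee_rot: [-3.142, 0.0, 2.969]
force: [-0.2, -0.1, -0.4]
width: 0.0354
gripper_force: 30.0
```

```bash
python3 -c "
from h import *
plan(469.6,18.3,93,170)"
```

```text
t 7.78 at [473.   17.1  96.9] 170.13 F [-0.2 -0.1 -0.4] w 35.4 -> tx,ty,tz,twist [0.0142 0.0024 0.0157] 0.0007
```

>>> {"name": "arm_command", "arguments": {"commands": [{"tx":0.014,"ty":0.002,"tz":0,"twist":0},{"tx":0.014,"ty":0.002,"tz":0,"twist":0},{"tx":0.014,"ty":0.002,"tz":0.008,"twist":0},{"tx":0.014,"ty":0.002,"tz":0.012,"twist":0},{"tx":0.014,"ty":0.002,"tz":0.015,"twist":0},{"tx":0.014,"ty":0.002,"tz":0.016,"twist":0},{"tx":0.014,"ty":0.002,"tz":0.016,"twist":0},{"tx":0.014,"ty":0.002,"tz":0.016,"twist":0}]}}

```text
t: 8.45
eef_pos: [0.4694, 0.0184, 0.0931]
ee_rot: [3.142, 0.0, 2.97]
force: [-2.3, 1.5, 5.3]
width: 0.0354
gripper_force: 30.0
```

>>> {"name": "arm_command", "arguments": {"commands": [{"tx":0,"ty":0,"tz":0,"twist":0},{"tx":0,"ty":0,"tz":0,"twist":0},{"tx":0,"ty":0,"tz":0,"twist":0},{"tx":0,"ty":0,"tz":0,"twist":0},{"tx":0,"ty":0,"tz":-0.02,"twist":0},{"tx":0,"ty":0,"tz":-0.08,"twist":0},{"tx":0,"ty":0,"tz":-0.2,"twist":0},{"tx":0,"ty":0,"tz":-0.3,"twist":0}], "claw": 0.85}}

```text
t: 9.12
eef_pos: [0.469, 0.0181, 0.169]
ee_rot: [-3.141, -0.001, 2.97]
force: [0.9, 0.5, 0.1]
width: 0.0741
gripper_force: 0.0
```

```bash
python3 -c "
from h import *
plan(400,-360,180,-150)"
```

```text
t 9.12 at [469.   18.1 169. ] 170.15 F [0.9 0.5 0.1] w 74.1 -> tx,ty,tz,twist [ 0.0133 -1.5372 -0.0438] -0.2214
```

>>> {"name": "arm_command", "arguments": {"commands": [{"tx":0,"ty":-0.8,"tz":-0.04,"twist":0},{"tx":0,"ty":-0.8,"tz":-0.04,"twist":0},{"tx":0,"ty":-0.8,"tz":-0.04,"twist":0},{"tx":0,"ty":-0.8,"tz":-0.04,"twist":0},{"tx":0,"ty":-0.8,"tz":-0.04,"twist":0},{"tx":0,"ty":-0.8,"tz":-0.04,"twist":0},{"tx":0,"ty":-0.8,"tz":-0.04,"twist":0},{"tx":0,"ty":-0.8,"tz":-0.04,"twist":0}]}}

```text
t: 9.78
eef_pos: [0.435, -0.1788, 0.178]
ee_rot: [3.141, 0.0, 2.968]
force: [0.2, 0.8, -0.6]
width: 0.0745
gripper_force: 0.0
```

>>> {"name": "arm_command", "arguments": {"commands": [{"tx":0,"ty":-0.75,"tz":0,"twist":-0.1},{"tx":0,"ty":-0.75,"tz":0,"twist":-0.22},{"tx":0,"ty":-0.75,"tz":0,"twist":-0.22},{"tx":0,"ty":-0.75,"tz":0,"twist":-0.22},{"tx":0,"ty":-0.75,"tz":0,"twist":-0.22},{"tx":0,"ty":-0.75,"tz":0,"twist":-0.22},{"tx":0,"ty":-0.75,"tz":0,"twist":-0.22},{"tx":0,"ty":-0.75,"tz":0,"twist":-0.22}]}}

```text
t: 10.45
eef_pos: [0.4034, -0.3631, 0.1774]
ee_rot: [3.141, -0.0, -2.621]
force: [0.1, 0.0, 0.7]
width: 0.0744
gripper_force: 0.0
```

```bash
python3 - <<'E'
from h import *
f=shot('top');cv2.imwrite('pics/b.png',cv2.resize(f[90:270,160:440],None,fx=2.8,fy=2.8,interpolation=cv2.INTER_CUBIC)[:,:,::-1])
r=(238,207,268,236);b=big(f,r).min(2)
for t in(165,200):print("placed",wrect("top",blob(b>t,r),.102))
r=(300,125,345,185);b=big(f,r).astype(int)
for T in(80,100):
    m=(b[:,:,0]>T)&(b[:,:,1]<.5*b[:,:,0])&(b[:,:,2]<.6*b[:,:,0]);c=blob(m,r);print("red",wrect("top",c,.081))
    p=np.array([w("top",u,.081)[:2] for u in c],np.float32)*1000;print(cv2.minEnclosingCircle(p))
plan(629,-142,140,-150)
E
```

```text
placed [468.4  19.5  39.5  38.  170.2]
placed [468.4  19.4  38.2  36.8 170.1]
red [ 627.8 -143.9   50.9   50.1  178.8]
((627.5343627929688, -144.0696563720703), 25.952363967895508)
red [ 627.8 -143.7   49.9   49.6  134.4]
((627.7798461914062, -143.91094970703125), 25.449480056762695)
t 10.55 at [ 403.5 -362.5  177.7] -150.28 F [-0.6 -0.1 -0.9] w 74.5 -> tx,ty,tz,twist [-1.2204  0.3188  0.1509] -0.0016
```

View pics/b.png

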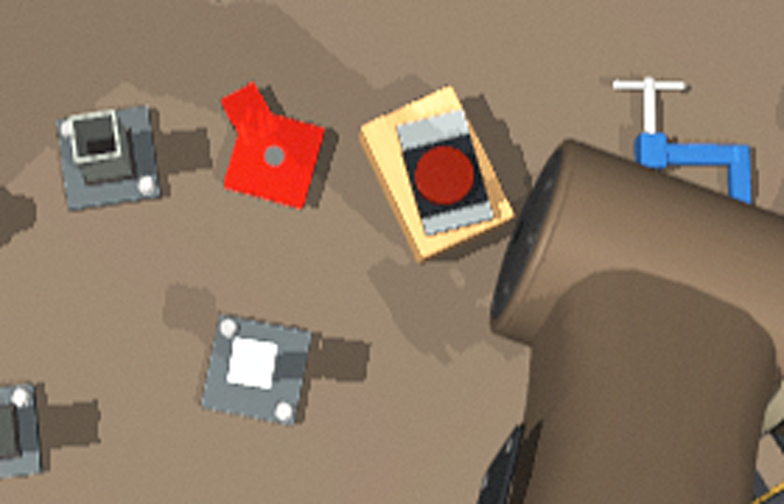

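The picture shows the small plate sitting square on its post at (251,219) px, within 1 mm of the rim centre. It also shows the red disc at (319,152) px on the pile. Next is the round plate.

>>> {"name": "arm_command", "arguments": {"commands": [{"tx":-0.7,"ty":0.18,"tz":0,"twist":0},{"tx":-0.7,"ty":0.18,"tz":0,"twist":0},{"tx":-0.7,"ty":0.18,"tz":0,"twist":0},{"tx":-0.7,"ty":0.18,"tz":0,"twist":0},{"tx":-0.7,"ty":0.18,"tz":0,"twist":0},{"tx":-0.7,"ty":0.18,"tz":0,"twist":0},{"tx":-0.7,"ty":0.18,"tz":0,"twist":0},{"tx":-0.7,"ty":0.18,"tz":0,"twist":0}]}}

```text
t: 11.22
eef_pos: [0.5323, -0.2368, 0.1778]
ee_rot: [3.141, -0.0, -2.622]
force: [-0.4, -0.3, 0.1]
width: 0.0746
gripper_force: 0.0
```

>>> {"name": "arm_command", "arguments": {"commands": [{"tx":-0.51,"ty":0.13,"tz":0.2,"twist":0},{"tx":-0.51,"ty":0.13,"tz":0.2,"twist":0},{"tx":-0.51,"ty":0.13,"tz":0.2,"twist":0},{"tx":-0.51,"ty":0.13,"tz":0.2,"twist":0},{"tx":-0.51,"ty":0.13,"tz":0.2,"twist":0},{"tx":-0.51,"ty":0.13,"tz":0.25,"twist":0},{"tx":-0.51,"ty":0.13,"tz":0.25,"twist":0},{"tx":-0.51,"ty":0.13,"tz":0.25,"twist":0}]}}

```text
t: 11.88
eef_pos: [0.626, -0.147, 0.1152]
ee_rot: [3.141, -0.001, -2.624]
force: [-0.4, 0.4, 0.3]
width: 0.0744
gripper_force: 0.0
```

```bash
python3 -c "
from h import *
plan(627.8,-144.9,72.5,-150)"
```

```text
t 11.88 at [ 626.  -147.   115.2] -150.33 F [-0.4  0.4  0.3] w 74.4 -> tx,ty,tz,twist [-0.0105  0.0037  0.1708] -0.0019
```

>>> {"name": "arm_command", "arguments": {"commands": [{"tx":-0.007,"ty":0.003,"tz":0.05,"twist":0},{"tx":-0.007,"ty":0.003,"tz":0.1,"twist":0},{"tx":-0.007,"ty":0.003,"tz":0.14,"twist":0},{"tx":-0.007,"ty":0.003,"tz":0.16,"twist":0},{"tx":-0.007,"ty":0.003,"tz":0.17,"twist":0},{"tx":-0.007,"ty":0.003,"tz":0.17,"twist":0},{"tx":-0.007,"ty":0.003,"tz":0.17,"twist":0},{"tx":-0.007,"ty":0.003,"tz":0.17,"twist":0}]}}

```text
t: 12.55
eef_pos: [0.6287, -0.1446, 0.0734]
ee_rot: [-3.141, 0.001, -2.622]
force: [0.3, 0.5, -0.1]
width: 0.0744
gripper_force: 0.0
```

>>> {"name": "arm_command", "arguments": {"commands": [{"tx":0,"ty":0,"tz":0,"twist":0},{"tx":0,"ty":0,"tz":0,"twist":0},{"tx":0,"ty":0,"tz":0,"twist":0},{"tx":0,"ty":0,"tz":0,"twist":0},{"tx":0,"ty":0,"tz":0,"twist":0},{"tx":0,"ty":0,"tz":0,"twist":0},{"tx":0,"ty":0,"tz":0,"twist":0},{"tx":0,"ty":0,"tz":0,"twist":0}], "claw": 0}}

```text
t: 13.22
eef_pos: [0.6283, -0.1445, 0.073]
ee_rot: [-3.142, 0.0, -2.623]
force: [-0.1, 0.3, 1.2]
width: 0.0492
gripper_force: 30.0
```

>>> {"name": "arm_command", "arguments": {"commands": [{"tx":0,"ty":0,"tz":-0.02,"twist":0},{"tx":0,"ty":0,"tz":-0.06,"twist":0},{"tx":0,"ty":0,"tz":-0.12,"twist":0},{"tx":0,"ty":0,"tz":-0.18,"twist":0},{"tx":0,"ty":0,"tz":-0.24,"twist":0},{"tx":0,"ty":0,"tz":-0.3,"twist":0},{"tx":0,"ty":0,"tz":-0.3,"twist":0},{"tx":0,"ty":0,"tz":-0.3,"twist":0}]}}

```text
t: 13.88
eef_pos: [0.6288, -0.1445, 0.1489]
ee_rot: [-3.141, 0.002, -2.623]
force: [0.2, -0.0, -2.9]
width: 0.0488
gripper_force: 30.0
```

```bash
python3 -c "
from h import *
plan(467.2,-290.3,140,-150)"
```

```text
t 13.88 at [ 628.8 -144.5  148.9] -150.27 F [ 0.2 -0.  -2.9] w 48.8 -> tx,ty,tz,twist [ 0.8504 -0.186   0.0358] -0.0015
```

>>> {"name": "arm_command", "arguments": {"commands": [{"tx":0.06,"ty":-0.013,"tz":0,"twist":0},{"tx":0.18,"ty":-0.04,"tz":0,"twist":0},{"tx":0.32,"ty":-0.07,"tz":0,"twist":0},{"tx":0.47,"ty":-0.103,"tz":0,"twist":0},{"tx":0.61,"ty":-0.134,"tz":0,"twist":0},{"tx":0.74,"ty":-0.162,"tz":0,"twist":0},{"tx":0.82,"ty":-0.18,"tz":0,"twist":0},{"tx":0.848,"ty":-0.186,"tz":0.02,"twist":0}]}}

```text
t: 14.55
eef_pos: [0.4641, -0.2918, 0.1426]
ee_rot: [3.141, -0.001, -2.625]
force: [-0.6, -0.6, -1.9]
width: 0.0488
gripper_force: 30.0
```

>>> {"name": "arm_command", "arguments": {"commands": [{"tx":0,"ty":0,"tz":0.04,"twist":0},{"tx":0,"ty":0,"tz":0.08,"twist":0},{"tx":0,"ty":0,"tz":0.12,"twist":0},{"tx":0,"ty":0,"tz":0.15,"twist":0},{"tx":0,"ty":0,"tz":0.18,"twist":0},{"tx":0,"ty":0,"tz":0.18,"twist":0},{"tx":0,"ty":0,"tz":0.18,"twist":0},{"tx":0,"ty":0,"tz":0.18,"twist":0}]}}

```text
t: 15.22
eef_pos: [0.4678, -0.29, 0.098]
ee_rot: [-3.141, 0.0, -2.622]
force: [0.7, -0.4, -1.8]
width: 0.0489
gripper_force: 30.0
```

```bash
python3 -c "
from h import *
plan(467.7,-290.0,94,-150)"
```

```text
t 15.22 at [ 467.8 -290.    98. ] -150.22 F [ 0.7 -0.4 -1.8] w 48.9 -> tx,ty,tz,twist [0.0003 0.0001 0.0158] -0.0012
```

>>> {"name": "arm_command", "arguments": {"commands": [{"tx":0,"ty":0,"tz":0.006,"twist":0},{"tx":0,"ty":0,"tz":0.01,"twist":0},{"tx":0,"ty":0,"tz":0.013,"twist":0},{"tx":0,"ty":0,"tz":0.016,"twist":0},{"tx":0,"ty":0,"tz":0.017,"twist":0},{"tx":0,"ty":0,"tz":0.017,"twist":0},{"tx":0,"ty":0,"tz":0.017,"twist":0},{"tx":0,"ty":0,"tz":0.017,"twist":0}]}}

```text
t: 15.88
eef_pos: [0.4674, -0.2902, 0.0939]
ee_rot: [-3.141, 0.0, -2.623]
force: [-1.0, 0.4, 3.6]
width: 0.049
gripper_force: 30.0
```

>>> {"name": "arm_command", "arguments": {"commands": [{"tx":0,"ty":0,"tz":0,"twist":0},{"tx":0,"ty":0,"tz":0,"twist":0},{"tx":0,"ty":0,"tz":0,"twist":0},{"tx":0,"ty":0,"tz":0,"twist":0},{"tx":0,"ty":0,"tz":-0.02,"twist":0},{"tx":0,"ty":0,"tz":-0.08,"twist":0},{"tx":0,"ty":0,"tz":-0.2,"twist":0},{"tx":0,"ty":0,"tz":-0.3,"twist":0}], "claw": 0.98}}

```text
t: 16.55
eef_pos: [0.467, -0.2902, 0.1697]
ee_rot: [3.141, -0.001, -2.622]
force: [0.7, -1.1, -0.0]
width: 0.0859
gripper_force: 0.0
```

```bash
python3 -c "
from h import *
plan(275,-470,180,-150)"
```

```text
t 16.55 at [ 467.  -290.2  169.7] -150.25 F [ 0.7 -1.1 -0. ] w 85.9 -> tx,ty,tz,twist [ 1.0238 -0.2433 -0.041 ] -0.0014
```

>>> {"name": "arm_command", "arguments": {"commands": [{"tx":1,"ty":-0.24,"tz":-0.04,"twist":0},{"tx":1,"ty":-0.24,"tz":-0.04,"twist":0},{"tx":1,"ty":-0.24,"tz":-0.04,"twist":0},{"tx":1,"ty":-0.24,"tz":-0.04,"twist":0},{"tx":1,"ty":-0.24,"tz":-0.04,"twist":0},{"tx":1,"ty":-0.24,"tz":-0.04,"twist":0},{"tx":1,"ty":-0.24,"tz":-0.04,"twist":0},{"tx":1,"ty":-0.24,"tz":-0.04,"twist":0}]}}

```text
t: 17.22
eef_pos: [0.2778, -0.4678, 0.1789]
ee_rot: [-3.141, -0.0, -2.627]
force: [-0.1, -0.4, 0.5]
width: 0.0861
gripper_force: 0.0
```

```bash
python3 - <<'E'
from h import *
f=shot('top');cv2.imwrite('pics/c.png',cv2.resize(f[90:270,160:440],None,fx=2.8,fy=2.8,interpolation=cv2.INTER_CUBIC)[:,:,::-1])
r=(362,200,400,240);b=big(f,r).astype(int)
for T in(80,100):
    m=(b[:,:,0]>T)&(b[:,:,1]<.5*b[:,:,0])&(b[:,:,2]<.6*b[:,:,0]);c=blob(m,r);print("red",wrect("top",c,.102))
r=(300,125,345,185);b=big(f,r).astype(int)
for T in (60,75,90):
    c=blob(b.max(2)<T,r);print("black",wrect("top",cv2.convexHull(c.astype(np.float32))[:,0],.069))
m=b.max(2)<75
print(cv2.countNonZero(m.astype(np.uint8)))
r=(178,122,212,156);g=big(f,r).min(2)
k=np.ones((1,1));m=(g>165)
c=blob(m,r);P=np.array([w("top",u,.09)[:2] for u in c])*1000
for t0 in (6,8,10):
  a=np.radians(t0);q=P@np.array([[np.cos(a),-np.sin(a)],[np.sin(a),np.cos(a)]])
  print(t0,np.round([q.min(0),q.max(0),np.percentile(q,5,0),np.percentile(q,95,0)],1).tolist())
plan(629,-146,140,-166)
E
```

```text
red [ 466.5 -288.7   50.8   48.3   89.4]
red [ 466.7 -288.8   50.5   48.3  103.5]
black [ 629.5 -146.3   59.6   59.2   14.3]
black [ 629.5 -146.3   60.8   59.6   14.3]
black [ 629.5 -146.3   61.8   60.1   14.4]
39120
6 [[654.3, 61.5], [696.5, 109.9], [655.3, 62.3], [695.7, 106.9]]
8 [[657.1, 38.3], [698.5, 86.0], [657.7, 38.7], [698.1, 82.9]]
10 [[658.5, 14.3], [700.4, 62.0], [659.6, 15.0], [699.8, 59.0]]
t 17.32 at [ 279.8 -466.3  178.7] -150.34 F [ 0.7  0.7 -0.4] w 86.0 -> tx,ty,tz,twist [-1.8478  0.4223  0.1548] 0.087
```

View pics/c.png

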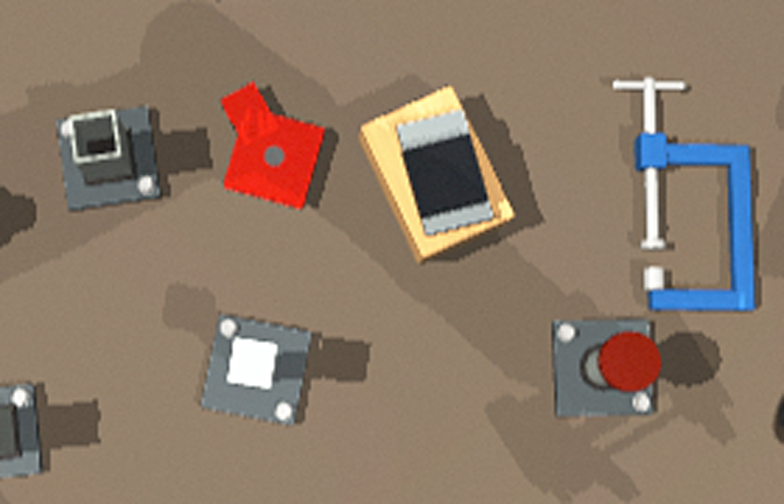

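The picture shows the red disc centred on the round post at (385,219) px. The black plate is clear on the pile at (319,153) px. The clamp is untouched. Next is the square plate.

>>> {"name": "arm_command", "arguments": {"commands": [{"tx":-0.93,"ty":0.21,"tz":0,"twist":0},{"tx":-0.93,"ty":0.21,"tz":0,"twist":0},{"tx":-0.93,"ty":0.21,"tz":0,"twist":0},{"tx":-0.93,"ty":0.21,"tz":0,"twist":0},{"tx":-0.93,"ty":0.21,"tz":0,"twist":0},{"tx":-0.93,"ty":0.21,"tz":0,"twist":0},{"tx":-0.93,"ty":0.21,"tz":0,"twist":0},{"tx":-0.93,"ty":0.21,"tz":0,"twist":0}]}}

```text
t: 17.98
eef_pos: [0.4577, -0.3027, 0.1785]
ee_rot: [3.141, -0.0, -2.617]
force: [-0.9, -0.2, -0.4]
width: 0.086
gripper_force: 0.0
```

>>> {"name": "arm_command", "arguments": {"commands": [{"tx":-0.92,"ty":0.205,"tz":0,"twist":0.03},{"tx":-0.92,"ty":0.205,"tz":0,"twist":0.06},{"tx":-0.92,"ty":0.205,"tz":0,"twist":0.085},{"tx":-0.92,"ty":0.205,"tz":0,"twist":0.085},{"tx":-0.92,"ty":0.205,"tz":0.1,"twist":0.085},{"tx":-0.92,"ty":0.205,"tz":0.2,"twist":0.085},{"tx":-0.92,"ty":0.205,"tz":0.25,"twist":0.085},{"tx":-0.92,"ty":0.205,"tz":0.3,"twist":0.085}]}}

```text
t: 18.65
eef_pos: [0.6299, -0.1448, 0.1008]
ee_rot: [3.141, -0.003, -2.887]
force: [-0.9, -0.1, -0.2]
width: 0.0857
gripper_force: 0.0
```

>>> {"name": "arm_command", "arguments": {"commands": [{"tx":0,"ty":0,"tz":0,"twist":0},{"tx":0,"ty":0,"tz":0,"twist":0},{"tx":0,"ty":0,"tz":0,"twist":0},{"tx":0,"ty":0,"tz":0,"twist":0},{"tx":0,"ty":0,"tz":0,"twist":0},{"tx":0,"ty":0,"tz":0,"twist":0},{"tx":0,"ty":0,"tz":0,"twist":0},{"tx":0,"ty":0,"tz":0,"twist":0}]}}

```text
t: 19.32
eef_pos: [0.6302, -0.1469, 0.104]
ee_rot: [-3.141, 0.001, -2.89]
force: [0.8, 0.3, -0.1]
width: 0.0857
gripper_force: 0.0
```

```bash
python3 -c "
from h import *
plan(629.8,-147.6,60.7,-165.7)"
```

```text
t 19.32 at [ 630.2 -146.9  104. ] -165.57 F [ 0.8  0.3 -0.1] w 85.7 -> tx,ty,tz,twist [ 0.0022 -0.0025  0.1733] 0.0007
```

>>> {"name": "arm_command", "arguments": {"commands": [{"tx":0.002,"ty":-0.002,"tz":0.05,"twist":0.001},{"tx":0.002,"ty":-0.002,"tz":0.1,"twist":0.001},{"tx":0.002,"ty":-0.002,"tz":0.14,"twist":0.001},{"tx":0.002,"ty":-0.002,"tz":0.16,"twist":0.001},{"tx":0.002,"ty":-0.002,"tz":0.173,"twist":0.001},{"tx":0.002,"ty":-0.002,"tz":0.173,"twist":0.001},{"tx":0.002,"ty":-0.002,"tz":0.173,"twist":0.001},{"tx":0.002,"ty":-0.002,"tz":0.173,"twist":0.001}]}}

```text
t: 19.98
eef_pos: [0.6302, -0.1474, 0.0609]
ee_rot: [-3.141, 0.001, -2.893]
force: [0.3, 0.8, -0.2]
width: 0.0857
gripper_force: 0.0
```

>>> {"name": "arm_command", "arguments": {"commands": [{"tx":0,"ty":0,"tz":0,"twist":0},{"tx":0,"ty":0,"tz":0,"twist":0},{"tx":0,"ty":0,"tz":0,"twist":0},{"tx":0,"ty":0,"tz":0,"twist":0},{"tx":0,"ty":0,"tz":0,"twist":0},{"tx":0,"ty":0,"tz":0,"twist":0},{"tx":0,"ty":0,"tz":0,"twist":0},{"tx":0,"ty":0,"tz":0,"twist":0}], "claw": 0, "grip_force": 40}}

```text
t: 20.65
eef_pos: [0.6298, -0.1473, 0.0605]
ee_rot: [-3.142, 0.0, -2.893]
force: [-0.2, -0.4, 2.3]
width: 0.059
gripper_force: 40.0
```

>>> {"name": "arm_command", "arguments": {"commands": [{"tx":0,"ty":0,"tz":-0.02,"twist":0},{"tx":0,"ty":0,"tz":-0.06,"twist":0},{"tx":0,"ty":0,"tz":-0.12,"twist":0},{"tx":0,"ty":0,"tz":-0.18,"twist":0},{"tx":0,"ty":0,"tz":-0.24,"twist":0},{"tx":0,"ty":0,"tz":-0.3,"twist":0},{"tx":0,"ty":0,"tz":-0.34,"twist":0},{"tx":0,"ty":0,"tz":-0.35,"twist":0}]}}

```text
t: 21.32
eef_pos: [0.6308, -0.1474, 0.1504]
ee_rot: [-3.141, 0.003, -2.892]
force: [0.9, 0.1, -1.9]
width: 0.0597
gripper_force: 40.0
```

```bash
python3 -c "
from h import *
plan(663.3,151.3,140,-171.2)"
```

```text
t 21.32 at [ 630.8 -147.4  150.4] -165.73 F [ 0.9  0.1 -1.9] w 59.7 -> tx,ty,tz,twist [-0.4207  1.1258  0.0417] 0.0304
```

>>> {"name": "arm_command", "arguments": {"commands": [{"tx":-0.03,"ty":0.08,"tz":0,"twist":0},{"tx":-0.08,"ty":0.21,"tz":0,"twist":0},{"tx":-0.135,"ty":0.36,"tz":0,"twist":0},{"tx":-0.19,"ty":0.51,"tz":0,"twist":0},{"tx":-0.247,"ty":0.66,"tz":0,"twist":0},{"tx":-0.299,"ty":0.8,"tz":0,"twist":0},{"tx":-0.34,"ty":0.91,"tz":0,"twist":0},{"tx":-0.363,"ty":0.97,"tz":0,"twist":0}]}}

```text
t: 21.98
eef_pos: [0.6577, 0.1135, 0.147]
ee_rot: [3.141, -0.001, -2.891]
force: [0.9, -0.6, -3.0]
width: 0.0596
gripper_force: 40.0
```

>>> {"name": "arm_command", "arguments": {"commands": [{"tx":-0.02,"ty":0.07,"tz":0,"twist":0.01},{"tx":-0.045,"ty":0.13,"tz":0,"twist":0.02},{"tx":-0.058,"ty":0.156,"tz":0,"twist":0.03},{"tx":-0.058,"ty":0.156,"tz":0.04,"twist":0.03},{"tx":-0.058,"ty":0.156,"tz":0.09,"twist":0.03},{"tx":-0.058,"ty":0.156,"tz":0.14,"twist":0.03},{"tx":-0.058,"ty":0.156,"tz":0.18,"twist":0.03},{"tx":-0.058,"ty":0.156,"tz":0.2,"twist":0.03}]}}

```text
t: 22.65
eef_pos: [0.661, 0.15, 0.0947]
ee_rot: [-3.141, -0.004, -2.988]
force: [0.0, 0.1, -2.9]
width: 0.0597
gripper_force: 40.0
```

>>> {"name": "arm_command", "arguments": {"commands": [{"tx":0,"ty":0,"tz":0,"twist":0},{"tx":0,"ty":0,"tz":0,"twist":0},{"tx":0,"ty":0,"tz":0,"twist":0},{"tx":0,"ty":0,"tz":0,"twist":0},{"tx":0,"ty":0,"tz":0,"twist":0},{"tx":0,"ty":0,"tz":0,"twist":0},{"tx":0,"ty":0,"tz":0,"twist":0},{"tx":0,"ty":0,"tz":0,"twist":0}]}}

```text
t: 23.32
eef_pos: [0.6625, 0.1515, 0.0981]
ee_rot: [3.141, 0.0, -2.987]
force: [-0.4, 0.1, -3.3]
width: 0.0599
gripper_force: 40.0
```

```bash
python3 -c "
from h import *
plan(663.3,151.3,93.5,-171.2)"
```

```text
t 23.32 at [662.5 151.5  98.1] -171.14 F [-0.4  0.1 -3.3] w 59.9 -> tx,ty,tz,twist [-0.0031 -0.0013  0.0183] 0.0004
```

>>> {"name": "arm_command", "arguments": {"commands": [{"tx":-0.003,"ty":-0.001,"tz":0.006,"twist":0},{"tx":-0.003,"ty":-0.001,"tz":0.01,"twist":0},{"tx":-0.003,"ty":-0.001,"tz":0.014,"twist":0},{"tx":-0.003,"ty":-0.001,"tz":0.017,"twist":0},{"tx":-0.003,"ty":-0.001,"tz":0.019,"twist":0},{"tx":-0.003,"ty":-0.001,"tz":0.019,"twist":0},{"tx":-0.003,"ty":-0.001,"tz":0.019,"twist":0},{"tx":-0.003,"ty":-0.001,"tz":0.019,"twist":0}]}}

```text
t: 23.98
eef_pos: [0.6631, 0.1513, 0.0935]
ee_rot: [-3.142, 0.0, -2.987]
force: [-3.6, 0.2, 3.1]
width: 0.0595
gripper_force: 40.0
```

>>> {"name": "arm_command", "arguments": {"commands": [{"tx":0,"ty":0,"tz":0,"twist":0},{"tx":0,"ty":0,"tz":0,"twist":0},{"tx":0,"ty":0,"tz":0,"twist":0},{"tx":0,"ty":0,"tz":0,"twist":0},{"tx":0,"ty":0,"tz":-0.02,"twist":0},{"tx":0,"ty":0,"tz":-0.08,"twist":0},{"tx":0,"ty":0,"tz":-0.2,"twist":0},{"tx":0,"ty":0,"tz":-0.3,"twist":0}], "claw": 0.98}}

```text
t: 24.65
eef_pos: [0.6631, 0.1511, 0.1691]
ee_rot: [-3.141, -0.001, -2.987]
force: [0.8, 0.7, 1.1]
width: 0.0858
gripper_force: 0.0
```

```bash
python3 -c "
from h import *
plan(330,370,180,-171.2)"
```

```text
t 24.65 at [663.1 151.1 169.1] -171.13 F [0.8 0.7 1.1] w 85.8 -> tx,ty,tz,twist [ 1.1816  1.0705 -0.0436] 0.0004
```

>>> {"name": "arm_command", "arguments": {"commands": [{"tx":0.95,"ty":0.2,"tz":-0.04,"twist":0},{"tx":0.95,"ty":0.2,"tz":-0.04,"twist":0},{"tx":0.95,"ty":0.2,"tz":-0.04,"twist":0},{"tx":0.95,"ty":0.2,"tz":-0.04,"twist":0},{"tx":0.95,"ty":0.2,"tz":-0.04,"twist":0},{"tx":0.95,"ty":0.2,"tz":-0.04,"twist":0},{"tx":0.95,"ty":0.2,"tz":-0.04,"twist":0},{"tx":0.95,"ty":0.2,"tz":-0.04,"twist":0}]}}

```text
t: 25.32
eef_pos: [0.4199, 0.1646, 0.1795]
ee_rot: [3.14, 0.002, -2.984]
force: [-0.0, 0.5, 0.7]
width: 0.0859
gripper_force: 0.0
```

>>> {"name": "arm_command", "arguments": {"commands": [{"tx":0.23,"ty":0.86,"tz":0,"twist":0},{"tx":0.23,"ty":0.86,"tz":0,"twist":0},{"tx":0.23,"ty":0.86,"tz":0,"twist":0},{"tx":0.23,"ty":0.86,"tz":0,"twist":0},{"tx":0.23,"ty":0.86,"tz":0,"twist":0},{"tx":0.23,"ty":0.86,"tz":0,"twist":0},{"tx":0.23,"ty":0.86,"tz":0,"twist":0},{"tx":0.23,"ty":0.86,"tz":0,"twist":0}]}}

```text
t: 25.98
eef_pos: [0.3311, 0.3687, 0.1777]
ee_rot: [-3.141, -0.0, -2.986]
force: [0.4, -0.3, 0.5]
width: 0.0858
gripper_force: 0.0
```

```bash
python3 - <<'E'
from h import *
f=shot('top');cv2.imwrite('pics/d.png',cv2.resize(f[90:290,90:370],None,fx=2.8,fy=2.8,interpolation=cv2.INTER_CUBIC)[:,:,::-1])
r=(172,118,220,162);b=big(f,r).astype(int)
for T in(50,60,75): print("sq placed",wrect("top",cv2.convexHull(blob(b.max(2)<T,r).astype(np.float32))[:,0],.102))
r=(290,120,350,190);b=big(f,r)
hsv=cv2.cvtColor(b,cv2.COLOR_RGB2HSV)
for S,V in((50,120),(70,110),(40,130)):print("grey",wrect("top",blob((hsv[:,:,1]<S)&(hsv[:,:,2]>V),r),.057))
plan(629,-146,140,-166)
E
```

```text
sq placed [647.4 144.9  59.4  37.5  87.8]
sq placed [656.1 149.2  74.6  60.9   9. ]
sq placed [656.1 149.   76.   62.5   8.7]
grey [ 635.6 -147.6  101.5   61.    13.9]
grey [ 635.9 -147.7  102.4   62.1   13.8]
grey [ 635.6 -147.6  101.1   60.7   13.9]
t 26.08 at [331.5 367.2 177.8] -171.18 F [-0.3  0.5  0.5] w 86.0 -> tx,ty,tz,twist [-0.8612 -2.2111  0.1512] -0.0288
```

View pics/d.png

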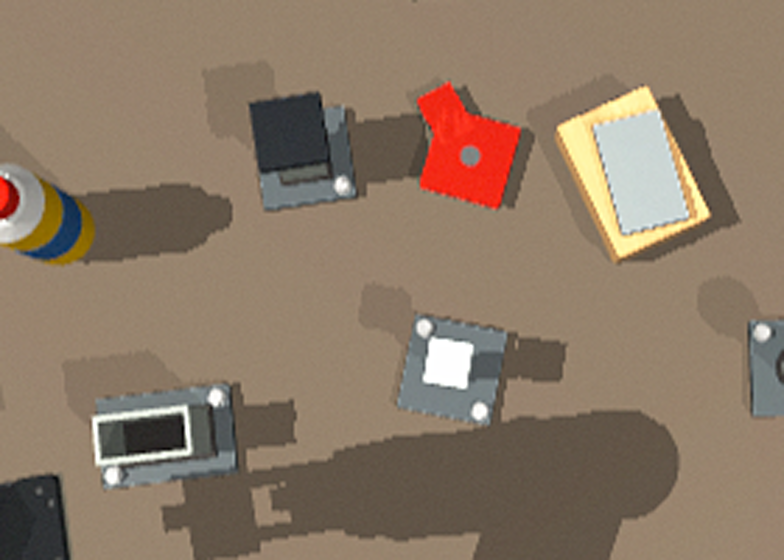

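The picture shows the black plate on the square post at (193,136) px, and the grey plate is free on the timber. The black plate's side face and the tube under it bias the fit, so I'll overlay outlines to check its centring.

```bash
python3 - <<'E'
from h import *
def sq(n,c,yaw,hx,hy,z):
    a=np.radians(yaw);o=np.array([[-1,-1],[1,-1],[1,1],[-1,1]])*[hx,hy]@np.array([[np.cos(a),np.sin(a)],[-np.sin(a),np.cos(a)]])
    return np.array([px(n,[(c[0]+x)/1000,(c[1]+y)/1000,z]) for x,y in o])
f=grab_frame("top");s=grab_frame("side");cv2.imwrite("pics/side1.png",s[:,:,::-1])
t0=cv2.imread("pics/top0.png")[:,:,::-1];s0=cv2.imread("pics/side0.png")[:,:,::-1]
def tile(im,n,r,k,c,h,z,col):
    b=cv2.resize(im[r[1]:r[3],r[0]:r[2]],None,fx=k,fy=k,interpolation=cv2.INTER_CUBIC)
    q=(sq(n,c,8.8,h,h,z)-r[:2]+.5)*k-.5
    cv2.polylines(b,[np.round(q*16).astype(int)],True,col,1,cv2.LINE_AA,4);return b
rt=(174,118,220,162);rs=(262,138,308,182)
P=(663.1,152.7)
im=np.vstack([np.hstack([tile(t0,"top",rt,6,P,20,.09,(255,0,0)),tile(f,"top",rt,6,P,30,.102,(0,255,0))]),
 np.hstack([tile(s0,"side",rs,6,P,20,.09,(255,0,0)),tile(s,"side",rs,6,P,30,.102,(0,255,0))])])
cv2.imwrite("pics/e.png",im[:,:,::-1])
E
```

```text
(no output)
```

View pics/e.png

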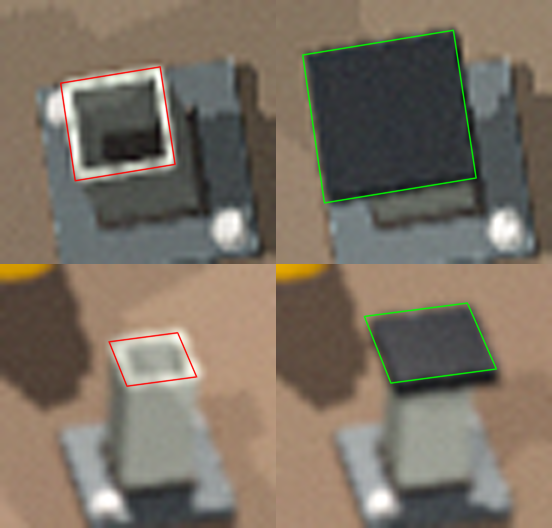

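The green and red outlines, drawn at the measured post centre, match the rim and the plate in both views to under 1 mm. The square plate is centred. Last is the rectangle.

>>> {"name": "arm_command", "arguments": {"commands": [{"tx":-0.296,"ty":-0.742,"tz":0,"twist":0},{"tx":-0.296,"ty":-0.742,"tz":0,"twist":0},{"tx":-0.296,"ty":-0.742,"tz":0,"twist":0},{"tx":-0.296,"ty":-0.742,"tz":0,"twist":0},{"tx":-0.296,"ty":-0.742,"tz":0,"twist":0},{"tx":-0.296,"ty":-0.742,"tz":0,"twist":0},{"tx":-0.296,"ty":-0.742,"tz":0,"twist":0},{"tx":-0.296,"ty":-0.742,"tz":0,"twist":0}]}}

```text
t: 26.85
eef_pos: [0.4329, 0.1951, 0.1783]
ee_rot: [3.141, 0.0, -2.989]
force: [-0.9, 0.8, 0.1]
width: 0.0865
gripper_force: 0.0
```

>>> {"name": "arm_command", "arguments": {"commands": [{"tx":-0.296,"ty":-0.742,"tz":0,"twist":0},{"tx":-0.296,"ty":-0.742,"tz":0,"twist":0},{"tx":-0.296,"ty":-0.742,"tz":0,"twist":0},{"tx":-0.296,"ty":-0.742,"tz":0,"twist":0},{"tx":-0.296,"ty":-0.742,"tz":0,"twist":0},{"tx":-0.296,"ty":-0.742,"tz":0,"twist":0},{"tx":-0.296,"ty":-0.742,"tz":0,"twist":0},{"tx":-0.296,"ty":-0.742,"tz":0,"twist":0}]}}

```text
t: 27.52
eef_pos: [0.534, 0.0247, 0.1779]
ee_rot: [3.141, -0.0, -2.987]
force: [-0.5, -0.1, 0.0]
width: 0.0859
gripper_force: 0.0
```

>>> {"name": "arm_command", "arguments": {"commands": [{"tx":-0.296,"ty":-0.742,"tz":0,"twist":0},{"tx":-0.296,"ty":-0.742,"tz":0,"twist":0},{"tx":-0.296,"ty":-0.742,"tz":0,"twist":-0.028},{"tx":-0.296,"ty":-0.742,"tz":0,"twist":-0.028},{"tx":-0.296,"ty":-0.742,"tz":0,"twist":-0.028},{"tx":-0.296,"ty":-0.742,"tz":0.1,"twist":-0.028},{"tx":-0.296,"ty":-0.742,"tz":0.2,"twist":-0.028},{"tx":-0.296,"ty":-0.742,"tz":0.3,"twist":-0.028}]}}

```text
t: 28.18
eef_pos: [0.6363, -0.1464, 0.1025]
ee_rot: [3.142, 0.001, -2.898]
force: [0.1, -0.1, -1.1]
width: 0.0857
gripper_force: 0.0
```

>>> {"name": "arm_command", "arguments": {"commands": [{"tx":0,"ty":0,"tz":0,"twist":0},{"tx":0,"ty":0,"tz":0,"twist":0},{"tx":0,"ty":0,"tz":0,"twist":0},{"tx":0,"ty":0,"tz":0,"twist":0},{"tx":0,"ty":0,"tz":0,"twist":0},{"tx":0,"ty":0,"tz":0,"twist":0},{"tx":0,"ty":0,"tz":0,"twist":0},{"tx":0,"ty":0,"tz":0,"twist":0}]}}

```text
t: 28.85
eef_pos: [0.6361, -0.148, 0.1037]
ee_rot: [-3.141, 0.001, -2.899]
force: [0.5, 0.7, -1.0]
width: 0.0861
gripper_force: 0.0
```

```bash
python3 -c "
from h import *
plan(636.0,-149,48.7,-166.1)"
```

```text
t 28.85 at [ 636.1 -148.   103.7] -166.11 F [ 0.5  0.7 -1. ] w 86.1 -> tx,ty,tz,twist [ 0.0014 -0.0039  0.2199] -0.0
```

>>> {"name": "arm_command", "arguments": {"commands": [{"tx":0.001,"ty":-0.004,"tz":0.06,"twist":0},{"tx":0.001,"ty":-0.004,"tz":0.12,"twist":0},{"tx":0.001,"ty":-0.004,"tz":0.17,"twist":0},{"tx":0.001,"ty":-0.004,"tz":0.2,"twist":0},{"tx":0.001,"ty":-0.004,"tz":0.215,"twist":0},{"tx":0.001,"ty":-0.004,"tz":0.22,"twist":0},{"tx":0.001,"ty":-0.004,"tz":0.22,"twist":0},{"tx":0.001,"ty":-0.004,"tz":0.22,"twist":0}]}}

```text
t: 29.52
eef_pos: [0.6364, -0.149, 0.0487]
ee_rot: [-3.141, 0.001, -2.899]
force: [-0.4, 0.9, 0.0]
width: 0.086
gripper_force: 0.0
```

>>> {"name": "arm_command", "arguments": {"commands": [{"tx":0,"ty":0,"tz":0,"twist":0},{"tx":0,"ty":0,"tz":0,"twist":0},{"tx":0,"ty":0,"tz":0,"twist":0},{"tx":0,"ty":0,"tz":0,"twist":0},{"tx":0,"ty":0,"tz":0,"twist":0},{"tx":0,"ty":0,"tz":0,"twist":0},{"tx":0,"ty":0,"tz":0,"twist":0},{"tx":0,"ty":0,"tz":0,"twist":0}], "claw": 0, "grip_force": 50}}

```text
t: 30.18
eef_pos: [0.636, -0.1489, 0.0483]
ee_rot: [-3.142, 0.0, -2.899]
force: [-0.9, 1.3, 2.6]
width: 0.0592
gripper_force: 50.0
```

>>> {"name": "arm_command", "arguments": {"commands": [{"tx":0,"ty":0,"tz":-0.02,"twist":0},{"tx":0,"ty":0,"tz":-0.06,"twist":0},{"tx":0,"ty":0,"tz":-0.12,"twist":0},{"tx":0,"ty":0,"tz":-0.19,"twist":0},{"tx":0,"ty":0,"tz":-0.27,"twist":0},{"tx":0,"ty":0,"tz":-0.35,"twist":0},{"tx":0,"ty":0,"tz":-0.4,"twist":0},{"tx":0,"ty":0,"tz":-0.42,"twist":0}]}}

```text
t: 30.85
eef_pos: [0.6368, -0.1491, 0.1559]
ee_rot: [-3.141, 0.003, -2.899]
force: [0.4, -0.1, -5.1]
width: 0.0591
gripper_force: 50.0
```

```bash
python3 -c "
from h import *
plan(411.8,272.7,150,-83.5)"
```

```text
t 30.85 at [ 636.8 -149.1  155.9] -166.09 F [ 0.4 -0.1 -5.1] w 59.1 -> tx,ty,tz,twist [0.468  1.8542 0.0234] -0.4588
```

>>> {"name": "arm_command", "arguments": {"commands": [{"tx":0.02,"ty":0.08,"tz":0,"twist":0},{"tx":0.05,"ty":0.2,"tz":0,"twist":0},{"tx":0.085,"ty":0.34,"tz":0,"twist":0},{"tx":0.12,"ty":0.48,"tz":0,"twist":0},{"tx":0.155,"ty":0.62,"tz":0,"twist":0},{"tx":0.185,"ty":0.75,"tz":0,"twist":0},{"tx":0.21,"ty":0.85,"tz":0,"twist":0},{"tx":0.23,"ty":0.93,"tz":0,"twist":0}]}}

```text
t: 31.52
eef_pos: [0.5225, 0.0643, 0.1527]
ee_rot: [3.141, -0.001, -2.898]
force: [-0.0, 0.4, -5.2]
width: 0.0595
gripper_force: 50.0
```

>>> {"name": "arm_command", "arguments": {"commands": [{"tx":0.02,"ty":0.08,"tz":0,"twist":-0.02},{"tx":0.05,"ty":0.2,"tz":0,"twist":-0.05},{"tx":0.085,"ty":0.34,"tz":0,"twist":-0.08},{"tx":0.12,"ty":0.48,"tz":0,"twist":-0.11},{"tx":0.155,"ty":0.62,"tz":0,"twist":-0.14},{"tx":0.19,"ty":0.75,"tz":0,"twist":-0.17},{"tx":0.22,"ty":0.86,"tz":0,"twist":-0.2},{"tx":0.238,"ty":0.924,"tz":0,"twist":-0.22}]}}

```text
t: 32.18
eef_pos: [0.4094, 0.2748, 0.1529]
ee_rot: [3.141, -0.0, -2.201]
force: [0.5, -0.2, -5.5]
width: 0.0592
gripper_force: 50.0
```

>>> {"name": "arm_command", "arguments": {"commands": [{"tx":0,"ty":0,"tz":0,"twist":-0.03},{"tx":0,"ty":0,"tz":0,"twist":-0.06},{"tx":0,"ty":0,"tz":0,"twist":-0.095},{"tx":0,"ty":0,"tz":0,"twist":-0.13},{"tx":0,"ty":0,"tz":0,"twist":-0.165},{"tx":0,"ty":0,"tz":0,"twist":-0.2},{"tx":0,"ty":0,"tz":0,"twist":-0.225},{"tx":0,"ty":0,"tz":0,"twist":-0.239}]}}

```text
t: 32.85
eef_pos: [0.4105, 0.2723, 0.1526]
ee_rot: [3.141, -0.001, -1.453]
force: [-0.3, -0.6, -3.9]
width: 0.0589
gripper_force: 50.0
```

>>> {"name": "arm_command", "arguments": {"commands": [{"tx":0,"ty":0,"tz":0.04,"twist":0},{"tx":0,"ty":0,"tz":0.08,"twist":0},{"tx":0,"ty":0,"tz":0.12,"twist":0},{"tx":0,"ty":0,"tz":0.16,"twist":0},{"tx":0,"ty":0,"tz":0.19,"twist":0},{"tx":0,"ty":0,"tz":0.2,"twist":0},{"tx":0,"ty":0,"tz":0.2,"twist":0},{"tx":0,"ty":0,"tz":0.2,"twist":0}]}}

```text
t: 33.52
eef_pos: [0.4112, 0.2729, 0.103]
ee_rot: [3.142, -0.0, -1.457]
force: [-0.4, 0.4, -5.2]
width: 0.0591
gripper_force: 50.0
```

```bash
python3 -c "
from h import *
plan(411.8,272.7,93.3,-83.5)"
```

```text
t 33.52 at [411.2 272.9 103. ] -83.48 F [-0.4  0.4 -5.2] w 59.1 -> tx,ty,tz,twist [ 0.0011 -0.0024  0.0387] 0.0001
```

>>> {"name": "arm_command", "arguments": {"commands": [{"tx":0.001,"ty":-0.002,"tz":0.012,"twist":0},{"tx":0.001,"ty":-0.002,"tz":0.022,"twist":0},{"tx":0.001,"ty":-0.002,"tz":0.03,"twist":0},{"tx":0.001,"ty":-0.002,"tz":0.035,"twist":0},{"tx":0.001,"ty":-0.002,"tz":0.039,"twist":0},{"tx":0.001,"ty":-0.002,"tz":0.039,"twist":0},{"tx":0.001,"ty":-0.002,"tz":0.039,"twist":0},{"tx":0.001,"ty":-0.002,"tz":0.039,"twist":0}]}}

```text
t: 34.18
eef_pos: [0.4116, 0.2727, 0.0934]
ee_rot: [-3.142, 0.0, -1.457]
force: [-0.6, 0.2, -4.2]
width: 0.0592
gripper_force: 50.0
```

>>> {"name": "arm_command", "arguments": {"commands": [{"tx":0,"ty":0,"tz":0,"twist":0},{"tx":0,"ty":0,"tz":0,"twist":0},{"tx":0,"ty":0,"tz":0,"twist":0},{"tx":0,"ty":0,"tz":0,"twist":0},{"tx":0,"ty":0,"tz":-0.02,"twist":0},{"tx":0,"ty":0,"tz":-0.08,"twist":0},{"tx":0,"ty":0,"tz":-0.2,"twist":0},{"tx":0,"ty":0,"tz":-0.3,"twist":0}], "claw": 0.98}}

```text
t: 34.85
eef_pos: [0.4116, 0.2724, 0.1698]
ee_rot: [3.141, -0.001, -1.457]
force: [0.8, 0.7, 0.3]
width: 0.0857
gripper_force: 0.0
```

```bash
python3 -c "
from h import *
plan(480,-150,180,-83.5)"
```

```text
t 34.85 at [411.6 272.4 169.8] -83.47 F [0.8 0.7 0.3] w 85.7 -> tx,ty,tz,twist [ 1.7097 -0.0798 -0.041 ] 0.0002
```

>>> {"name": "arm_command", "arguments": {"commands": [{"tx":0.86,"ty":-0.04,"tz":-0.04,"twist":0},{"tx":0.86,"ty":-0.04,"tz":-0.04,"twist":0},{"tx":0.86,"ty":-0.04,"tz":-0.04,"twist":0},{"tx":0.86,"ty":-0.04,"tz":-0.04,"twist":0},{"tx":0.86,"ty":-0.04,"tz":-0.04,"twist":0},{"tx":0.86,"ty":-0.04,"tz":-0.04,"twist":0},{"tx":0.86,"ty":-0.04,"tz":-0.04,"twist":0},{"tx":0.86,"ty":-0.04,"tz":-0.04,"twist":0}]}}

```text
t: 35.52
eef_pos: [0.4462, 0.0597, 0.1788]
ee_rot: [-3.141, 0.0, -1.459]
force: [-1.0, 0.8, -0.8]
width: 0.0859
gripper_force: 0.0
```

>>> {"name": "arm_command", "arguments": {"commands": [{"tx":0.9,"ty":0.1,"tz":0,"twist":0},{"tx":0.9,"ty":0.1,"tz":0,"twist":0},{"tx":0.9,"ty":0.1,"tz":0,"twist":0},{"tx":0.9,"ty":0.1,"tz":0,"twist":0},{"tx":0.9,"ty":0.1,"tz":0,"twist":0},{"tx":0.9,"ty":0.1,"tz":0,"twist":0},{"tx":0.9,"ty":0.1,"tz":0,"twist":0},{"tx":0.9,"ty":0.1,"tz":0,"twist":0}]}}

```text
t: 36.18
eef_pos: [0.4469, -0.1662, 0.1781]
ee_rot: [3.141, 0.0, -1.458]
force: [-0.2, -0.5, 0.6]
width: 0.0856
gripper_force: 0.0
```

>>> {"name": "arm_command", "arguments": {"commands": [{"tx":0.8,"ty":0.4,"tz":0,"twist":0},{"tx":0.8,"ty":0.4,"tz":0,"twist":0},{"tx":0.8,"ty":0.4,"tz":0,"twist":0},{"tx":0.8,"ty":0.4,"tz":0,"twist":0},{"tx":0.8,"ty":0.4,"tz":0,"twist":0},{"tx":0.8,"ty":0.4,"tz":0,"twist":0},{"tx":0.8,"ty":0.4,"tz":0,"twist":0},{"tx":0.8,"ty":0.4,"tz":0,"twist":0}]}}

```text
t: 36.85
eef_pos: [0.3706, -0.3757, 0.1781]
ee_rot: [3.141, 0.0, -1.457]
force: [0.0, 0.5, -0.1]
width: 0.086
gripper_force: 0.0
```

```bash
python3 - <<'E'
from h import *
def sq(n,c,yaw,hx,hy,z):
    a=np.radians(yaw);o=np.array([[-1,-1],[1,-1],[1,1],[-1,1]])*[hx,hy]@np.array([[np.cos(a),np.sin(a)],[-np.sin(a),np.cos(a)]])
    return np.array([px(n,[(c[0]+x)/1000,(c[1]+y)/1000,z]) for x,y in o])
f=grab_frame("top");s=grab_frame("side");cv2.imwrite("pics/top2.png",f[:,:,::-1])
t0=cv2.imread("pics/top0.png")[:,:,::-1]
def tile(im,n,r,c,yaw,hx,hy,z):
    k=200/(r[3]-r[1])
    b=cv2.resize(im[r[1]:r[3],r[0]:r[2]],(260,200),interpolation=cv2.INTER_CUBIC)
    q=(sq(n,c,yaw,hx,hy,z)-r[:2]+.5)*k-.5
    cv2.polylines(b,[np.round(q*16).astype(int)],True,(0,255,0),1,cv2.LINE_AA,4);return b
def R(n,c):
    u=np.round(px(n,[c[0]/1000,c[1]/1000,.08])).astype(int);return (u[0]-26,u[1]-20,u[0]+26,u[1]+20)
P=dict(rect=((411.5,274),96.5,40,20,50,30),small=((468.3,18.5),80,10,10,18,18),round=((467.2,-289.3),0,16.85,16.85,25,25))
rows=[]
for k,(c,a,h1,h2,g1,g2) in P.items():
    rows.append(np.hstack([tile(t0,"top",R("top",c),c,a,h1,h2,.09),tile(f,"top",R("top",c),c,a,g1,g2,.102),tile(s,"side",R("side",c),c,a,g1,g2,.102)]))
cv2.imwrite("pics/g.png",np.vstack(rows)[:,:,::-1])
r=(110,218,176,268);b=big(f,r);hsv=cv2.cvtColor(b,cv2.COLOR_RGB2HSV)
for V in(150,165,180):print(wrect("top",blob((hsv[:,:,1]<60)&(hsv[:,:,2]>V),r),.102))
plan(400,-400,180,-83.5)
E
```

```text
[408.9 273.2 101.5  70.4  97. ]
[408.8 273.1 100.6  69.4  97. ]
[408.8 273.1 100.   68.4  97. ]
t 36.95 at [ 370.9 -374.9  178.3] -83.38 F [ 0.3  0.7 -0.8] w 86.1 -> tx,ty,tz,twist [ 0.1131 -0.1041 -0.0067] 0.0006
```

View pics/g.png

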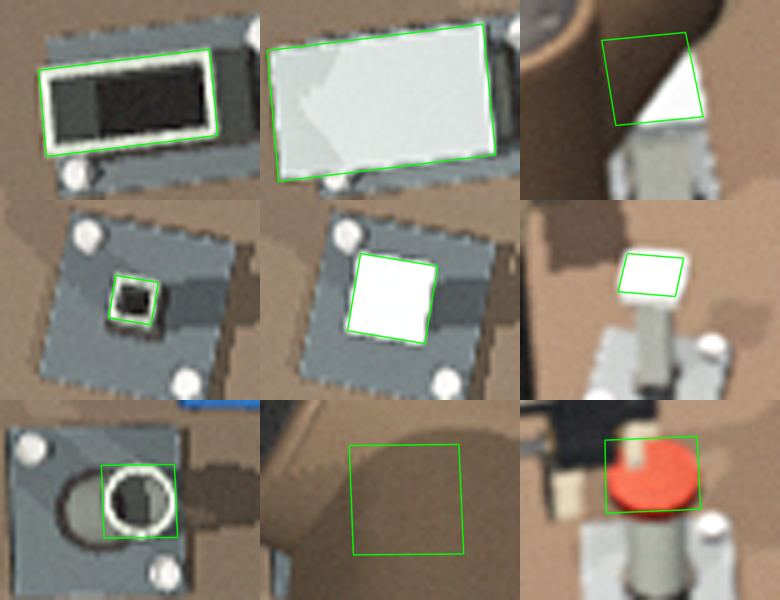

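View pics/top2.png

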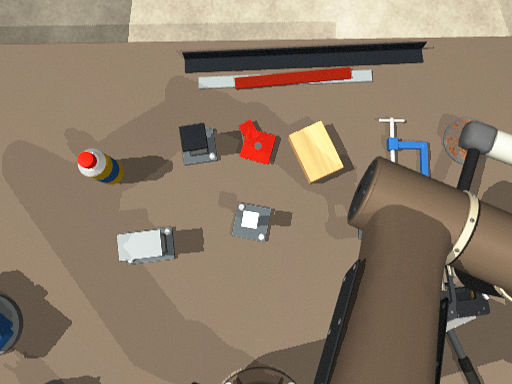

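The overlays show each plate covering its outline evenly: rect at (141,246) px, small at (251,219), and round on its post in the side view. The square plate was checked before. The can and clamp have not moved, and the arm is clear at z = 178 mm.

```bash
python3 -c "
from station import *
print(job_done())"
```

```text
the job is handed in; nothing more can be done
None
```

All four cap plates lie flat on their matching posts, placed from the top of the pile down and centred to within about 1 mm in the camera images; the can and clamp were not touched, and the job was handed in at about 37 s.

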